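Release a roll of tape from a lever dispenser without slamming its lid

ROBOT

A 6-joint arm with a two-finger parallel gripper is mounted at the origin on the work surface. World frame = base frame: x ahead of the robot, y to its left, z up, the work surface at z = 0. Lengths are in m, angles in rad, forces in N, time in s.
With the tool pointing down it reaches from about 0.325 to 0.85 m from the base axis. Payload 4.4 kg.
Tool frame: the origin (TCP) lies midway between the tips of the shut fingers; the grasp point (between the pads) lies 19 mm behind it; z points along the fingers, y is the line along which they close (so a half turn about z gives the same grasp; the last joint's range is limited). The gripper opens to 94 mm and grips with 3 to 60 N. Pads are 16 mm wide; open, the fingers measure 119 mm over their backs; the gripper's body (75 mm by 177 mm) begins 78 mm behind the grasp point.
Start: joints at [-1.288, 0.207, 1.542, -0, 1.393, -0.15], TCP at [0.242, -0.522, 0.205] pointing down, gripper open.
Joint ranges: [-2.73, 2.73], [-0.86, 2.22], [0.23, 2.46], [-1.11, 4.25], [0.08, 2.63], [-2.82, 2.82]. Speed limits (rad/s): [2.79, 2.79, 3.14, 3.14, 3.14, 3.14].

INTERFACE

Orientations are given as a unit quaternion [w, x, y, z].
In Python, from rig import env gives the robot as it stands.
- The arm moves only by the tool drive_tool, never from a script. Its argument "commands" is a list of rows, each a list of 3 entries, a list of its own where there are three numbers: the shift along the tool's x, y, z in m, then the turn, a rotation vector about the tool's x, y, z in degrees, then the gripper command: -1 is fully open, 1 is shut, values between are in proportion. A call has 1 to 12 rows; each row shifts and turns the commanded pose from where the row before left it, along the tool's axes as they then stand; what a row does not reach is not made up. A row lasts 1/10 s, in which the tool goes at most 50 mm and 8.59 degrees, less where a joint would pass 70% of its speed; a pose out of reach is approached as far as the arm can. A call is refused whole if a number of a shift passes 0.05 or a number of a turn 8.59, either way. A call with a gripper value outside its range is refused whole. The fingers move at their own pace and stop on an object; "newtons" is the grip in N (left out, the last holds). Time passes only in rows, so rows that do not move let the fingers close. It gives the time, the measured TCP pose, the force, the opening and the grip force at its end, in the units of the state.
- env.get_state(): the state, without advancing time (a new reading comes with each control period).
- env.read_camera(name): name is "side" or "top"; returns the picture (480x640x3 uint8, red, green, blue); there is no depth.
- env.get_calibration(name): a dict with "fx", "fy", "cx", "cy" (pixels), "world_to_cam" (4x4, takes a point from world to camera coordinates). Camera axes: x right, y down, z forward; pixel columns grow to the right and rows downward; lengths in m; the calibration is good to about 2 mm. A picture is of the moment at which its call begins. get_calibration takes no time and is no camera call.
- env.job_done(): hands the job in; it is judged then, once.
The state is a dict: "time": time; "q": joint angles; "qd": joint speeds; "joint_efforts": joint torques, N m; "ee_pos": TCP position; "orientation": TCP orientation; "contact_force": force on the tool from outside, world axes, zero at the start; "moment": the same for the moment, N m; "gripper_width": finger opening in m; "gripper_force": force on a finger pad.
Only numpy, scipy, OpenCV 4.12 (cv2) and the standard library are available. Lean on these libraries where they do the work, as an engineer would, in place of code of your own. Each camera call takes 0.05 s, during which the arm holds its last target. There are 200 camera calls.

TASK

Two lever-operated tape dispensers stand on the packing bench, one with a wider lane than the other. With the fingertips, push the wider dispenser's paddle right down so that its lid lifts fully and the roll of tape runs out into its tray, and once the roll is there ease the lever slowly back up under your fingers, over two seconds or so, until the lid is shut without slamming. Touch neither the lid nor the roll, pinch and lift nothing, keep the narrow dispenser shut, leave everything else where it stands, and finish clear of it all.

Things in the scene. Friction and masses are not known exactly. Their poses are not given: they have to be found in the camera images.
- wide: Wide tape dispenser, the one to work. Fixed grey sheet-metal lane 54 mm wide inside, 270 long, 154 high lid shut. Origin: centre of underside; +x from tray to rear, +y to the lever's side. Lidded hopper x -35 to 127 mm; open tray in front, x -131 to -30, walls 63 high, front wall 76
- wide_paddle (a point): Centre of the upper face of the black paddle (40 x 60 x 10 mm) on the wide dispenser's lever. In the dispenser's frame, mm: lever up x -136, y 88, z 128; fully down x -139, y 88, z 71. Face tilted 0.18 rad up towards the tray end when up, 0.18 down when down. Clear above; the raised lid stays at y below 40
- wide_lever (a joint): Lever of the wide dispenser, rad: 0 = up (rest), 0.36 = fully down on a hard stop. Pivot parallel to the dispenser's y through x 20, z 90 mm. It pushes back up with about 2 to 7 N at the paddle, and follows the fingers up
- wide_lid (a joint): Lid of the wide dispenser, rad: 0 = shut, 0.54 = fully raised. Linked to the lever: lid angle = 1.5 x lever angle. The lid hinges at its rear edge; its weight and a spring shut it, and with the lever let go it slams in a fraction of a second
- wide_roll: Wide roll of brown tape, 66 mm diameter, 48 wide, about 0.12 kg, standing on its edge inside the wide dispenser behind the lid's front skirt; origin at its centre, its y is its axis. Once the lid is up it rolls by itself within about a second into the tray, where it stops against the front wall with its centre about x = -94 mm, z = 58 mm in the dispenser's frame
- narrow: Narrow tape dispenser, left or right of the wide one; not used. Fixed grey sheet-metal lane 30 mm wide inside, 270 long, 154 high lid shut. Origin: centre of underside; +x from tray to rear, +y to the lever's side. Lidded hopper x -35 to 127 mm; open tray in front, x -131 to -30, walls 63 high, front wall 76
- narrow_paddle (a point): Centre of the upper face of the black paddle (40 x 60 x 10 mm) on the narrow dispenser's lever. In the dispenser's frame, mm: lever up x -136, y 88, z 128; fully down x -139, y 88, z 71. Face tilted 0.18 rad up towards the tray end when up, 0.18 down when down. Clear above; the raised lid stays at y below 40
- narrow_lid (a joint): Lid of the narrow dispenser, rad: 0 = shut. It must stay shut
- narrow_roll: Narrow roll of brown tape, 66 mm diameter, 24 wide, inside the narrow dispenser; origin at its centre. It stays there
- case_stack: stack of five flat black disc cases, 135 x 190 x 70 mm high, loose; origin under its centre. Leave alone
- single_case: one flat black disc case, 135 x 190 x 14 mm high, loose; origin under its centre. Leave alone
- spare_roll: spare roll of brown tape lying flat on the bench, 66 diameter, 48 mm high, loose; origin under its centre. Leave alone
- knife: grey utility knife lying flat, about 135 long, 24 wide, 20 mm high, loose. Leave alone
- pen_cup: black round pen cup, 72 diameter, 95 mm high (pens to 125), loose, beside the wide dispenser behind its paddle; origin under its centre. Leave alone
- carton: small taped cardboard carton, 70 x 55 x 80 mm high, loose, beside the narrow dispenser behind its paddle; origin under its centre. Leave alone
- tin: white jar with black lid, 68 diameter, 90 mm high, loose; origin under its centre. Leave alone

How it is judged:
On the way, in this order (a step that is already met when the one before it is completed fails the run):
1. the wide dispenser's lid is held fully raised (at least 0.45 rad) until the roll lies in the tray (value of joint wide_lid above 0.45 rad and x of wide_roll in the frame of wide between -0.11 and -0.08 m and y of wide_roll in the frame of wide between -0.02 and 0.02 m and height (world z) of wide_roll below 0.075 m), for 0.2 s.
2. the lid has been let down shut (below 0.04 rad) (value of joint wide_lid below 0.04 rad), for 0.1 s.
At the end, for the whole second after the job is handed in: The wide dispenser's lid is shut (below 0.04 rad), the wide roll rests in its tray (centre 80 to 110 mm in front of the dispenser's origin, slower than 0.05 m/s), and the narrow dispenser is shut with its roll still inside (value of joint each of wide_lid, narrow_lid below 0.04 rad and x of wide_roll in the frame of wide between -0.11 and -0.08 m and y of wide_roll in the frame of wide between -0.02 and 0.02 m and height (world z) of wide_roll below 0.075 m and linear speed of wide_roll below 0.05 m/s and x of narrow_roll in the frame of narrow above -0.02 m); the robot touches nothing.
It fails at once if the lid slams (falls faster than 1.8 rad/s) (velocity of joint wide_lid below -1.8 rad/s).
It fails at once if the narrow dispenser's lid is raised (over 0.08 rad) (value of joint narrow_lid above 0.08 rad).
It fails at once if the robot touches the lid (contact force between any of the arm, the fingers and wide_lid above 1 N).
It fails at once if the robot touches the wide roll, or lifts it (contact force between any of the arm, the fingers and wide_roll above 0.5 N or height (world z) of wide_roll above 0.12 m).
It fails at once if a bystander is moved more than 25 mm or lifted (distance of any of case_stack, single_case, spare_roll, knife, pen_cup, carton, tin from where it was at the start of the episode above 0.025 m).
It also fails if it takes over 40 s, if anything falls off the work surface, if the arm or the gripper's body presses on something with over 40 N, if the wrist force passes 120 N, or if a joint passes its speed limit or range.

## Working session

There is one attempt and no reset: what is moved stays moved. The work goes in short steps, Python scripts to look and compute and a tool call to move; the robot and the scene stay as the last step left them, time stands still between calls to the robot, and variables do not carry over. Pictures are saved under pics/ and viewed, at most 10 in all, crops included, and the job is handed in when it is done.

Besides the shell and the picture viewer there is one more tool, called as name(argument=value, ...), one argument or row to a line, values as JSON. drive_tool: Moves the arm, as the interface text tells. Its arguments: {"type":"object","properties":{"commands":{"type":"array"},"newtons":{"type":"number"}},"required":["commands"]}

```bash
mkdir -p pics; python3 - <<'E'
from rig import env
import cv2
for n in("top","side"):
    cv2.imwrite(f"pics/{n}0.png",env.read_camera(n)[:,:,::-1])
    print(n,env.get_calibration(n))
s=env.get_state();print(s)
E
```

```text
top {'fx': 464.61357986172635, 'fy': 464.61357986172635, 'cx': 320.0608738544138, 'cy': 234.11690270599271, 'world_to_cam': array([[-0.02593854, -0.99944969, -0.02067635, -0.00375387],
       [-0.99050357,  0.02848892, -0.13450302,  0.58372142],
       [ 0.13501805,  0.01699119, -0.99069744,  1.4592234 ],
       [ 0.        ,  0.        ,  0.        ,  1.        ]])}
side {'fx': 528.1416958522083, 'fy': 528.1416958522083, 'cx': 317.63504184743994, 'cy': 242.0660015799151, 'world_to_cam': array([[-0.72627132, -0.68730003,  0.0121917 ,  0.37993598],
       [-0.35893287,  0.36403982, -0.85944296,  0.32725341],
       [ 0.58625691, -0.62856478, -0.51108625,  1.1501512 ],
       [ 0.        ,  0.        ,  0.        ,  1.        ]])}
{'time': 0.1, 'q': array([-1.28748650e+00,  2.07361660e-01,  1.54279535e+00, -3.52784412e-05,
        1.39345866e+00, -1.50489026e-01]), 'qd': array([ 0.00045948, -0.00172576, -0.00382324, -0.00013443, -0.00050305,
        0.00096855]), 'joint_efforts': array([ 4.36143573e-04, -3.71860135e+01, -2.82293272e+01,  7.01852236e-02,
        3.11141624e-02, -5.13781401e-05]), 'ee_pos': array([ 0.24146703, -0.52105429,  0.2043991 ]), 'orientation': array([-1.00812707e-03,  9.76568222e-01,  2.15205681e-01, -8.44464951e-05]), 'contact_force': array([-0.65204289, -0.45695836, -0.23798422]), 'moment': array([ 0.07316186, -0.00901133,  0.03228801]), 'gripper_force': 0.0, 'gripper_width': 0.093451163461882}
```

View pics/top0.png

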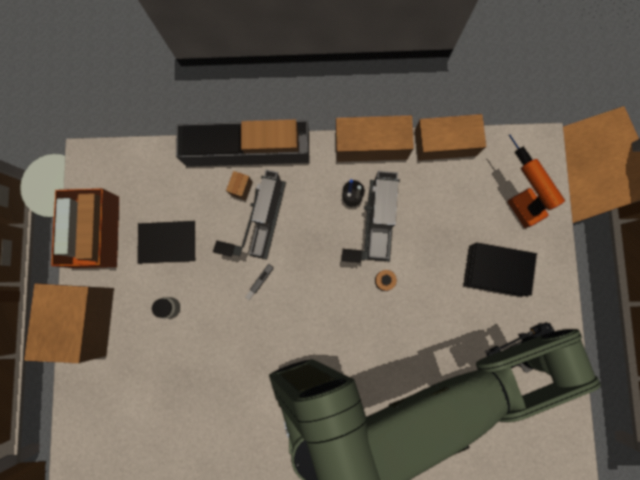

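View pics/side0.png

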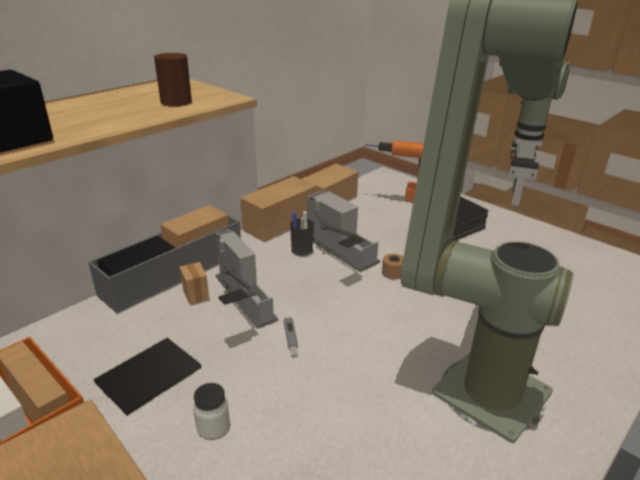

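The wide dispenser is the right-hand one in the top view (lid about 385,200, black paddle about 351,257, pen cup 353,193, spare roll 386,280). The narrow one is around (262,215) with its paddle at 226,248. Next I'll zoom in on the wide one.

```bash
python3 - <<'E'
import cv2,numpy as np
a=cv2.imread("pics/top0.png")[160:300,320:420];b=cv2.imread("pics/side0.png")[180:280,280:400]
a=cv2.resize(a,None,fx=4,fy=4,interpolation=cv2.INTER_CUBIC)
b=cv2.resize(b,(400,333),interpolation=cv2.INTER_CUBIC)
o=np.zeros((560,800,3),np.uint8);o[:,:400]=a;o[:333,400:]=b
cv2.imwrite("pics/crop0.png",cv2.convertScaleAbs(o,alpha=1.5))
E
```

```text
(no output)
```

View pics/crop0.png

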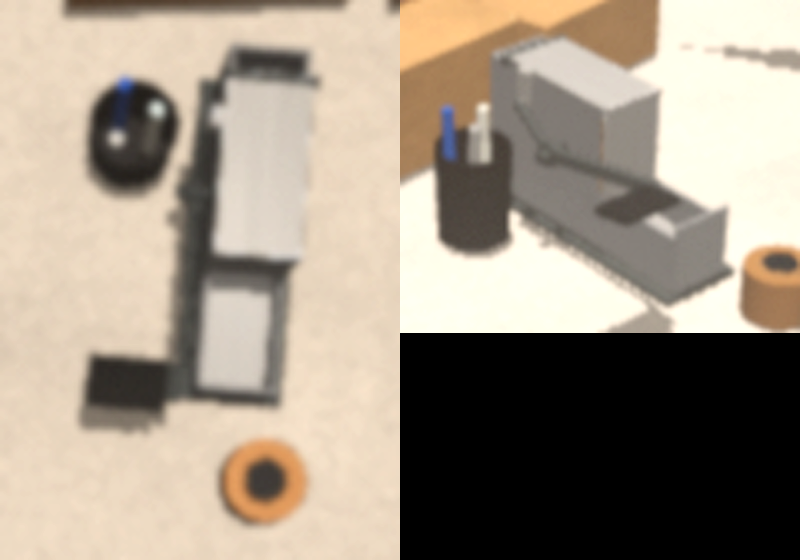

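```bash
cat >h.py <<'E'
import numpy as np,cv2
from rig import env
from scipy.optimize import least_squares
from scipy.spatial.transform import Rotation as R
C={n:env.get_calibration(n) for n in("top","side")}
def proj(n,p):
    c=C[n];T=c["world_to_cam"];q=np.asarray(p)@T[:3,:3].T+T[:3,3]
    return np.c_[q[:,0]/q[:,2]*c["fx"]+c["cx"],q[:,1]/q[:,2]*c["fy"]+c["cy"]]
def w(P,l):
    x,y,a=P;l=np.asarray(l)
    return np.c_[x+np.cos(a)*l[:,0]-np.sin(a)*l[:,1],y+np.sin(a)*l[:,0]+np.cos(a)*l[:,1],l[:,2]]
PAD=[[-.1163,.118,.1244],[-.1163,.058,.1244],[-.1557,.058,.1316],[-.1557,.118,.1316]]
E
python3 - <<'E'
from h import *
pts=np.array(PAD+[[-.131,.029,.076],[-.131,-.029,.076],[-.035,.029,.154],[-.035,-.029,.154]])
px=np.array([(92,355),(172,360),(162,410),(85,403),(192,392),(280,400),(213,252),(297,260)],float)
px=(px+.5)/4-.5+[320,160]
f=lambda P:(proj("top",w(P,pts))-px).ravel()
r=least_squares(f,[.6,-.1,0],loss="soft_l1");P=r.x
print(P,f(P).reshape(-1,2).round(1).tolist())
print("paddle up/down",w(P,[[-.136,.088,.128],[-.139,.088,.071]]))
print("side px",proj("side",w(P,pts)).round(0).tolist())
im=env.read_camera("side")[:,:,::-1].copy()
im=cv2.resize(im,None,fx=4,fy=4)
for n,img in(("side",im),("top",cv2.resize(cv2.imread("pics/top0.png"),None,fx=4,fy=4))):
    for u in proj(n,w(P,pts)): cv2.circle(img,tuple(int(v) for v in (u+.5)*4),3,(0,255,0),-1)
    x0,y0=(1130,720) if n=="side" else (1280,680)
    c=img[y0:y0+520,x0:x0+400]
    o=c if n=="side" else np.hstack([o,c])
cv2.imwrite("pics/fit.png",cv2.convertScaleAbs(o,alpha=1.5))
E
```

```text
[ 0.62816509 -0.21769293 -0.12529256] [[-0.7, -0.4], [-1.0, 0.3], [0.6, 0.6], [-0.2, 0.4], [1.9, -0.6], [-1.5, -0.8], [1.6, 0.2], [0.0, 0.0]]
paddle up/down [[ 0.5042281  -0.11338751  0.128     ]
 [ 0.50125162 -0.11301261  0.071     ]]
side px [[339.0, 242.0], [355.0, 235.0], [364.0, 239.0], [348.0, 246.0], [365.0, 249.0], [379.0, 242.0], [343.0, 212.0], [358.0, 207.0]]
```

View pics/fit.png

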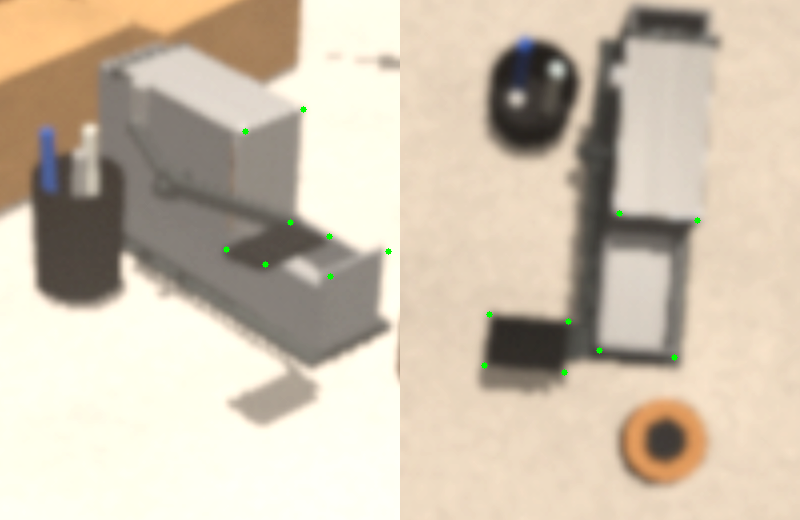

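The fit agrees in both views to about 3 mm: paddle up at (0.504, -0.113, 0.128). I'll shut the fingers, turn the tool 32° to align with the dispenser, and go over the paddle.

drive_tool(
  commands=[
    [[0, 0, 0], [0, 0, 8], 1],
    [[0, 0, 0], [0, 0, 8], 1],
    [[0, 0, 0], [0, 0, 8], 1],
    [[0, 0, 0], [0, 0, 8], 1],
  ],
  newtons=5,
)

```text
time: 0.55
ee_pos: [0.2416, -0.5214, 0.2049]
orientation: [-0.0, 0.998, -0.065, -0.0]
contact_force: [-0.6, 0.3, 0.9]
gripper_width: 0.0657
gripper_force: 0.0
```

drive_tool(
  commands=[
    [[0.021, -0.044, 0], [0, 0, 0], 1],
    [[0.021, -0.044, 0], [0, 0, 0], 1],
    [[0.021, -0.044, 0], [0, 0, 0], 1],
    [[0.021, -0.044, 0], [0, 0, 0], 1],
    [[0.021, -0.044, 0], [0, 0, 0], 1],
    [[0.021, -0.044, 0], [0, 0, 0], 1],
    [[0.021, -0.044, 0], [0, 0, 0], 1],
    [[0.021, -0.044, 0], [0, 0, 0], 1],
    [[0.021, -0.044, 0], [0, 0, 0], 1],
    [[0.021, -0.044, 0], [0, 0, 0], 1],
    [[0, 0, 0], [0, 0, 0], 1],
    [[0, 0, 0], [0, 0, 0], 1],
  ],
)

```text
time: 1.75
ee_pos: [0.5047, -0.1104, 0.205]
orientation: [0.0, 0.998, -0.061, -0.001]
contact_force: [-0.3, 0.0, 0.1]
gripper_width: 0.0002
gripper_force: 0.0
```

drive_tool(
  commands=[
    [[0, 0.002, 0.03], [0, 0, 0], 1],
    [[0, 0, 0.03], [0, 0, 0], 1],
    [[0, 0, 0.01], [0, 0, 0], 1],
    [[0, 0, 0.005], [0, 0, 0], 1],
    [[0, 0, 0.005], [0, 0, 0], 1],
    [[0, 0, 0.005], [0, 0, 0], 1],
    [[0, 0, 0], [0, 0, 0], 1],
    [[0, 0, 0], [0, 0, 0], 1],
  ],
)

```text
time: 2.55
ee_pos: [0.5055, -0.1143, 0.1218]
orientation: [0.001, 0.998, -0.063, 0.001]
contact_force: [-0.1, -1.9, 0.3]
gripper_width: 0.0007
gripper_force: 0.8
```

```bash
python3 - <<'E'
from h import *
o=[]
for n,(y,x) in(("side",(180,280)),("top",(160,320))):
    i=env.read_camera(n)[y:y+140,x:x+100,::-1]
    o.append(cv2.resize(i,None,fx=4,fy=4,interpolation=cv2.INTER_CUBIC))
cv2.imwrite("pics/touch.png",cv2.convertScaleAbs(np.hstack(o),alpha=1.5))
E
```

```text
(no output)
```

View pics/touch.png

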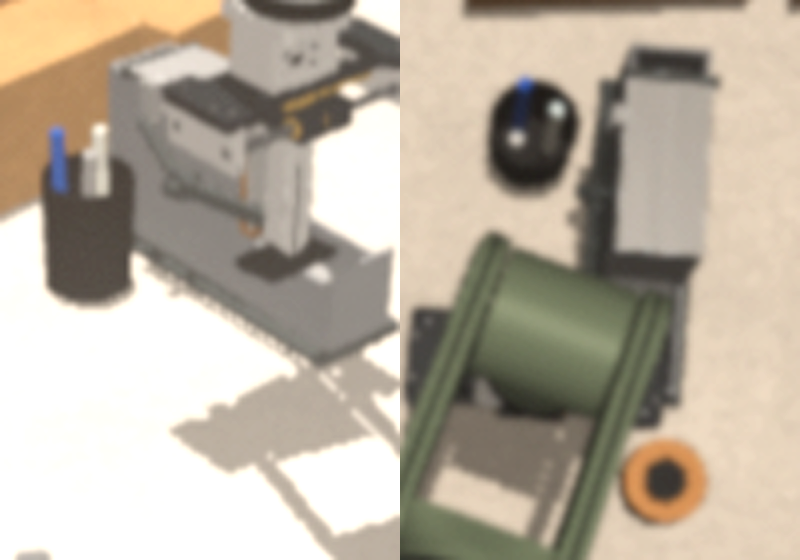

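The fingertips are on the wide paddle, roughly centred, and both dispensers are untouched otherwise. I'll push it down over about a second.

drive_tool(
  commands=[
    [[0, 0, 0.004], [0, 0, 0], 1],
    [[0, 0, 0.005], [0, 0, 0], 1],
    [[0, 0, 0.005], [0, 0, 0], 1],
    [[0, 0, 0.005], [0, 0, 0], 1],
    [[0, 0, 0.005], [0, 0, 0], 1],
    [[-0.001, 0, 0.005], [0, 0, 0], 1],
    [[-0.001, 0, 0.005], [0, 0, 0], 1],
    [[-0.001, 0, 0.005], [0, 0, 0], 1],
    [[0, 0, 0.005], [0, 0, 0], 1],
    [[0, 0, 0.004], [0, 0, 0], 1],
    [[0, 0, 0.002], [0, 0, 0], 1],
    [[0, 0, 0], [0, 0, 0], 1],
  ],
)

```text
time: 3.85
ee_pos: [0.5042, -0.1139, 0.0725]
orientation: [0.001, 0.998, -0.062, 0.003]
contact_force: [1.1, -0.8, 6.6]
gripper_width: 0.0002
gripper_force: 3.1
```

```bash
python3 - <<'E'
from h import *
print(env.get_state()["contact_force"],env.get_state()["ee_pos"])
o=[]
for n,(y,x) in(("side",(170,290)),("top",(160,330))):
    i=env.read_camera(n)[y:y+140,x:x+100,::-1]
    o.append(cv2.resize(i,None,fx=4,fy=4,interpolation=cv2.INTER_CUBIC))
cv2.imwrite("pics/down.png",cv2.convertScaleAbs(np.hstack(o),alpha=1.5))
E
```

```text
[ 1.07026897 -0.76215636  6.61625195] [ 0.50423904 -0.11387298  0.07253499]
```

View pics/down.png

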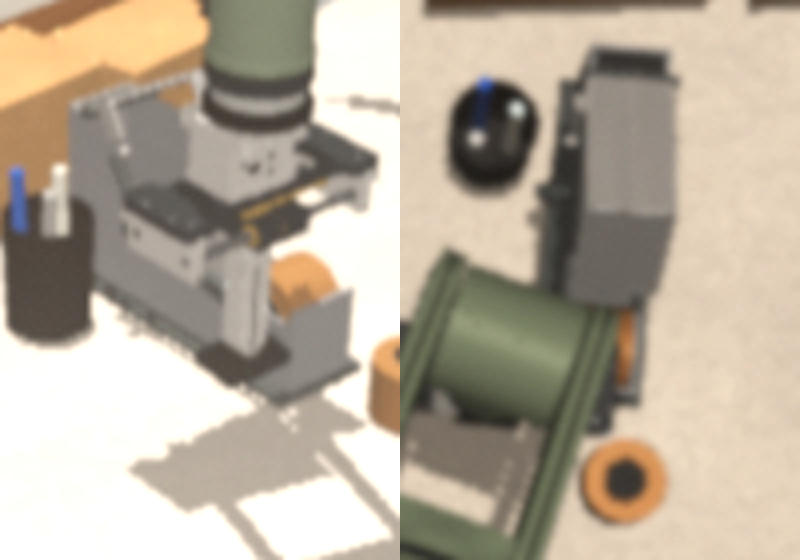

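The lid is up and the roll stands in the tray against the front wall (side crop about 305,285). I'll hold a moment with 1 mm more, then ease up at about 2.5 mm per row.

drive_tool(
  commands=[
    [[0, 0, 0.001], [0, 0, 0], 1],
    [[0, 0, 0], [0, 0, 0], 1],
    [[0, 0, 0], [0, 0, 0], 1],
    [[0, 0, 0], [0, 0, 0], 1],
    [[0, 0, 0], [0, 0, 0], 1],
    [[0, 0, 0], [0, 0, 0], 1],
    [[0, 0, 0], [0, 0, 0], 1],
    [[0, 0, 0], [0, 0, 0], 1],
  ],
)

```text
time: 4.75
ee_pos: [0.5044, -0.1139, 0.0723]
orientation: [0.001, 0.998, -0.062, 0.003]
contact_force: [-0.3, 0.8, 9.9]
gripper_width: 0.0006
gripper_force: 5.4
```

drive_tool(
  commands=[
    [[0, 0, -0.001], [0, 0, 0], 1],
    [[0, 0, -0.002], [0, 0, 0], 1],
    [[0, 0, -0.0025], [0, 0, 0], 1],
    [[0, 0, -0.0025], [0, 0, 0], 1],
    [[0, 0, -0.0025], [0, 0, 0], 1],
    [[0, 0, -0.0025], [0, 0, 0], 1],
    [[0, 0, -0.0025], [0, 0, 0], 1],
    [[0, 0, -0.0025], [0, 0, 0], 1],
    [[0, 0, -0.0025], [0, 0, 0], 1],
    [[0, 0, -0.0025], [0, 0, 0], 1],
    [[0, 0, -0.0025], [0, 0, 0], 1],
    [[0, 0, -0.0025], [0, 0, 0], 1],
  ],
)

```text
time: 5.95
ee_pos: [0.5036, -0.1138, 0.0994]
orientation: [0.001, 0.998, -0.062, 0.002]
contact_force: [0.9, -1.3, 5.3]
gripper_width: 0.0004
gripper_force: 2.7
```

drive_tool(
  commands=[
    [[0, 0, -0.0025], [0, 0, 0], 1],
    [[0, 0, -0.0025], [0, 0, 0], 1],
    [[0, 0, -0.0025], [0, 0, 0], 1],
    [[0, 0, -0.0025], [0, 0, 0], 1],
    [[0, 0, -0.0025], [0, 0, 0], 1],
    [[0, 0, -0.0025], [0, 0, 0], 1],
    [[0, 0, -0.0025], [0, 0, 0], 1],
    [[0, 0, -0.0025], [0, 0, 0], 1],
    [[0, 0, -0.0025], [0, 0, 0], 1],
    [[0, 0, -0.0025], [0, 0, 0], 1],
    [[0, 0, -0.0025], [0, 0, 0], 1],
    [[0, 0, -0.0025], [0, 0, 0], 1],
  ],
)

```text
time: 7.15
ee_pos: [0.5014, -0.1127, 0.1275]
orientation: [-0.0, 0.998, -0.062, -0.0]
contact_force: [5.4, -0.8, 3.6]
gripper_width: 0.0013
gripper_force: 2.2
```

drive_tool(
  commands=[
    [[0, 0, -0.0025], [0, 0, 0], 1],
    [[0, 0, -0.0025], [0, 0, 0], 1],
    [[0, 0, -0.0025], [0, 0, 0], 1],
    [[0, 0, -0.0025], [0, 0, 0], 1],
    [[0, 0, -0.005], [0, 0, 0], 1],
    [[0, 0, -0.02], [0, 0, 0], 1],
    [[0, 0, -0.03], [0, 0, 0], 1],
    [[-0.02, 0, -0.03], [0, 0, 0], 1],
    [[-0.04, 0, -0.02], [0, 0, 0], 1],
    [[-0.04, 0, 0], [0, 0, 0], 1],
    [[0, 0, 0], [0, 0, 0], 1],
    [[0, 0, 0], [0, 0, 0], 1],
  ],
)

```text
time: 8.35
ee_pos: [0.4017, -0.1003, 0.2425]
orientation: [0.0, 0.998, -0.063, 0.0]
contact_force: [0.4, -0.1, 0.4]
gripper_width: 0.0007
gripper_force: 0.0
```

```bash
python3 - <<'E'
from h import *
o=[]
for n,(y,x) in(("side",(170,280)),("top",(160,330))):
    i=env.read_camera(n)[y:y+140,x:x+100,::-1]
    o.append(cv2.resize(i,None,fx=4,fy=4,interpolation=cv2.INTER_CUBIC))
cv2.imwrite("pics/end.png",cv2.convertScaleAbs(np.hstack(o),alpha=1.5))
E
```

```text
(no output)
```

View pics/end.png

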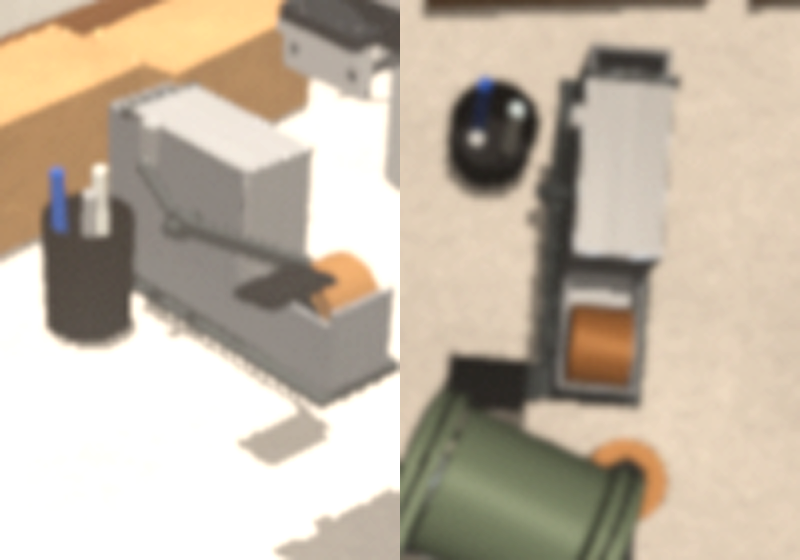

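The lid is shut, the roll is in the tray (top crop about 600,345), the paddle is back up, and the arm is clear.

```bash
python3 -c "
from rig import env
print(env.job_done())"
```

```text
the job is handed in; nothing more can be done
None
```

The job is handed in: the wide dispenser's roll is in its tray, the lid was eased shut over about 2.5 s, and the arm finished clear; the hand-in returned no verdict.

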